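Lay out the decorating tools in order of use

ROBOT

A 6-joint arm with a two-finger parallel gripper is mounted at the origin on the work surface; the furniture and walls round the work are solid. World frame = base frame: x ahead of the robot, y to its left, z up, the work surface at z = 0. Lengths are in m, angles in degrees, forces in N, time in s.
With the tool pointing down it reaches from about 0.35 to 0.875 m from the base axis. Payload 15.5 kg.
Tool frame: the origin (TCP) lies midway between the tips of the shut fingers; the grasp point (between the pads) lies 19 mm behind it (tcp_to_grasp is the z of the grasp point in the tool frame, in m); z points along the fingers, y is the line along which they close (so a half turn about z gives the same grasp; the last joint's range is limited). The gripper opens to 85 mm and grips with 20 to 120 N. Pads are 22 mm wide; open, the fingers measure 114 mm over their backs; the gripper's body (76 mm by 85 mm) begins 54 mm behind the grasp point. The pads swing forward as they close: fully open they stand 13 mm farther back than shut.
Start: joints at [-5.472, 28.281, 77.091, -0, 74.628, -5.472], TCP at [0.625, 0, 0.231] pointing down, gripper open.
Joint ranges: [-166.48, 166.48], [-47.26, 123.95], [12.59, 153.08], [-70.14, 250.14], [6.76, 159.57], [-176.63, 176.63]. Speed limits (degrees/s): [108.29, 108.29, 147.25, 172.46, 172.46, 172.46].

INTERFACE

Orientations are given as [roll, pitch, yaw] about the fixed x, y, z axes, in that order (R = Rz(yaw) Ry(pitch) Rx(roll)).
In Python, from rig import sense, snapshot, camera_model, hand_in, tcp_to_grasp gives the robot as it stands.
- The arm moves only by the tool play_rows, never from a script. Its argument "targets" is a list of rows, each a list of 3 entries, a list of its own where there are three numbers: the shift along the tool's x, y, z in m, then the turn, a rotation vector about the tool's x, y, z in rad, then the opening, from -1 (shut) to 1 (fully open), so that 0 is half open. In form: [[[tx, ty, tz], [ax, ay, az], gripper], ...]. A call has 1 to 8 rows; each row is the pose to reach, as a shift and turn from the pose commanded when the call began, along the tool's axes at that moment; what a row does not reach only later rows make up. A row lasts 1/12 s, in which the tool goes at most 41.7 mm and 7.16 degrees, less where a joint would pass 70% of its speed; a pose out of reach is approached as far as the arm can. A call with a gripper value outside its range is refused whole. The fingers move at their own pace and stop on an object; the grip force is fixed at half the most. Time passes only in rows, so rows that repeat a pose let the fingers close. It gives the time, the measured TCP pose, the force, the opening and the grip force at its end, in the units of the state.
- sense(): the state, without advancing time (a new reading comes with each control period).
- snapshot(name): name is "scene" or "side" or "wrist"; returns the picture (480x640x3 uint8, red, green, blue); there is no depth.
- camera_model(name): a dict with "mtx" (3x3 intrinsics, pixels), "eye" and "attitude" of the camera in the world; the wrist camera has in their place "T_tool_cam" (4x4, takes a point from camera to tool coordinates, whose origin is the TCP and whose axes are the flange's). Camera axes: x right, y up, looking along -z (the intrinsics and any distortion apply to the point x, -y, -z); pixel columns grow to the right and rows downward; lengths in m; the calibration is good to about 2 mm. A picture is of the moment at which its call begins: read the wrist's pose just before it. camera_model takes no time and is no camera call.
- hand_in(): hands the job in; it is judged then, once.
The state is a dict: "t": time; "qpos": joint angles; "qvel": joint speeds; "joint_torque": joint torques, N m; "ee_pos": TCP position; "tool_rot": TCP orientation; "force": force on the tool from outside, world axes, zero at the start; "moment": the same for the moment, N m; "opening": opening from 0.0 (shut) to 1.0 (fully open); "gripper_force": force on a finger pad.
Only numpy, scipy, OpenCV 4.12 (cv2) and the standard library are available. Lean on these libraries where they do the work, as an engineer would, in place of code of your own. Each camera call takes 0.05 s, during which the arm holds its last target. There are 200 camera calls.

TASK

Complete the decorating kit in the cork-lined tray in order of use, starting from the tray's red end: the red pencil for marking out in the first bay, the loop tool for carving (already in the middle bay, where it must stay), and the glaze brush in the last bay. Lay each tool flat on the cork in the middle of its bay, lengthwise along the bay (either way round), and let go of it.

Things in the scene. Friction and masses are not known exactly. Their poses are not given: they have to be found in the camera images.
- tray: Fixed light-wood tray, 276 (x) by 236 mm (y), origin at the centre of its underside on the table, z up. Floor 8 mm up; rim 8 mm thick, 6 mm above the floor, red at the -x end. Three cork bays parted by flush dark strips (no walls), each 74 mm wide (x), 214 mm long (y), running along y: first (red end) centred at x = -80 mm, middle at x = 0, last at x = +80 mm, all at y = 0.
- pencil_mid (a point): Centre (half-way up) of the loose red pencil, 151 mm long along its y, 8 mm wide, 7 mm high, 15 g, flat on the table (z up). Grasp it across its width near here. Pencil, brush and an unneeded needle tool (wooden handle, thin steel needle) lie right of the tray, roughly along world y; which lies where varies.
- brush_mid (a point): Centre (half-way up) of the loose glaze brush: light wooden handle (towards +y), dark brown bristles (-y), 173 mm long along its y, at most 14 mm wide and 11 mm high, about 20 g, flat on the table (z up). This point is on the handle, 12 mm wide here: grasp across it, here or up to 25 mm towards +y.
- loop_mid (a point): Centre (half-way up) of the loose loop tool, wooden handle with a wire loop at each end, 162 mm long along its y, 12 mm thick handle; it lies already in the middle bay of the tray along the bay, and is to stay there.

How it is judged:
By the outcome, as a careful person would: the job done as asked, in the order asked, and still so for the second after the job is handed in, with the robot touching nothing.
It also fails if it takes over 51 s, if anything falls off the work surface, if the arm or the gripper's body presses on something with over 40 N, if the wrist force passes 120 N, or if a joint passes its speed limit or range.

## Working session

There is one attempt and no reset: what is moved stays moved. The work goes in short steps, Python scripts to look and compute and a tool call to move; the robot and the scene stay as the last step left them, time stands still between calls to the robot, and variables do not carry over. Pictures are saved under pics/ and viewed, at most 10 in all, crops included, and the job is handed in when it is done.

Besides the shell and the picture viewer there is one more tool, called after "Request:" by a JSON object that holds its "api" and its "payload". play_rows: Moves the arm, as the interface text tells. Its arguments: {"type":"object","properties":{"targets":{"type":"array","items":{"type":"array"}}},"required":["targets"]}

```bash
mkdir -p pics; ls
python3 - <<'E'
from rig import *
import cv2
print(sense()); print(tcp_to_grasp if not callable(tcp_to_grasp) else tcp_to_grasp())
for n in("scene","side","wrist"):
    print(n,camera_model(n))
cv2.imwrite("pics/scene0.png",snapshot("scene")[:,:,::-1])
cv2.imwrite("pics/wrist0.png",snapshot("wrist")[:,:,::-1])
E
```

```text
pics
{'t': 0.0, 'qpos': array([-5.47150990e+00,  2.83151541e+01,  7.71275039e+01,  8.63376161e-04,
        7.46285797e+01, -5.47017888e+00]), 'qvel': array([-0.08629621,  0.07118369, -0.00536103, -0.0138316 , -0.03990946,
       -0.03450599]), 'joint_torque': array([-2.68344644e-03, -8.82162237e+01, -3.83866239e+01, -4.40739132e-04,
        1.02696815e-02,  1.38197843e-04]), 'ee_pos': array([6.24636757e-01, 4.54746594e-05, 2.30695124e-01]), 'tool_rot': array([-1.79929166e+02, -7.61933701e-03,  8.99984349e+01]), 'force': array([-0.37796575, -0.23566571,  0.05850727]), 'moment': array([-0.00060383,  0.03183557, -0.00398661]), 'gripper_force': 0.0, 'opening': 0.9974101958279634}
-0.0187
scene {'mtx': array([[567.12370677,   0.        , 326.23419693],
       [  0.        , 567.12370677, 233.07814697],
       [  0.        ,   0.        ,   1.        ]]), 'eye': array([ 0.26256933, -0.51636644,  0.73749365]), 'attitude': array([ 43.26507358,  -0.27897859, -26.06891654])}
side {'mtx': array([[460.42276597,   0.        , 319.47155867],
       [  0.        , 460.42276597, 243.72862549],
       [  0.        ,   0.        ,   1.        ]]), 'eye': array([0.31094835, 0.81415756, 0.41977572]), 'attitude': array([  65.21350416,    0.73133058, -163.23896507])}
wrist {'mtx': array([[396.45274934,   0.        , 322.34225495],
       [  0.        , 396.45274934, 240.95428987],
       [  0.        ,   0.        ,   1.        ]]), 'T_tool_cam': array([[-7.32439046e-04,  9.63663461e-01,  2.67118322e-01,
         6.79004277e-02],
       [ 9.99999275e-01,  4.50654800e-04,  1.11620555e-03,
         3.86874157e-04],
       [ 9.55268346e-04,  2.67118946e-01, -9.63663093e-01,
        -1.41810909e-01],
       [ 0.00000000e+00,  0.00000000e+00,  0.00000000e+00,
         1.00000000e+00]])}
```

View pics/scene0.png

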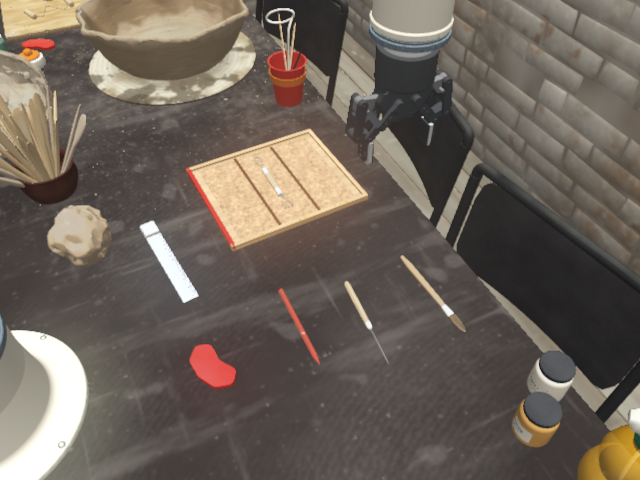

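View pics/wrist0.png

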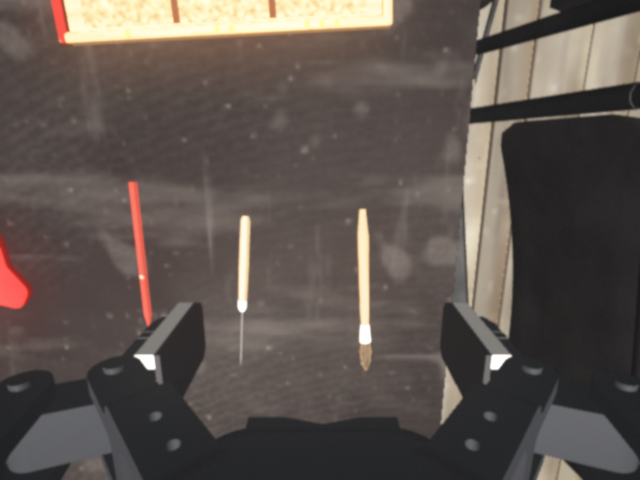

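The scene shows the tray with corners at (189,170), (234,244), (366,195) and (310,131), and the red end on the left. The pencil runs (281,290)–(318,362), the needle tool is in the middle, and the brush runs (402,257)–(463,329). In the wrist view the brush runs (363,209)–(366,370) and the pencil's top is at (133,182).

```bash
cat > h.py <<'E'
from rig import *
import numpy as np
from scipy.spatial.transform import Rotation as R
def pose():
    s=sense(); return np.array(s["ee_pos"]),R.from_euler("xyz",s["tool_rot"],degrees=True).as_matrix()
def cam(n,p=None):
    m=camera_model(n)
    if n!="wrist": return m["mtx"],np.array(m["eye"]),R.from_euler("xyz",m["attitude"],degrees=True).as_matrix()
    T=m["T_tool_cam"]; e,r=p or pose()
    return m["mtx"],e+r@T[:3,3],r@T[:3,:3]
def loc(n,px,z,p=None):
    K,e,r=cam(n,p); o=[]
    for u,v in px:
        d=r@(np.linalg.inv(K)@[u,v,1]*[1,-1,-1]); o.append(e+d*(z-e[2])/d[2])
    return np.array(o)
E
python3 - <<'E'
from h import *
np.set_printoptions(precision=4,suppress=True)
print("tray",loc("scene",[(189,170),(234,244),(366,195),(310,131)],.014))
print("pencil",loc("scene",[(281,290),(318,362)],.0035))
print("brush",loc("scene",[(402,257),(463,329)],.005))
print("loop",loc("scene",[(257,158),(288,207)],.014))
print("W pencil",loc("wrist",[(133,182),(148,318)],.0035))
print("W brush",loc("wrist",[(363,209),(364,325),(366,370)],.005))
print("W tray",loc("wrist",[(62,42),(392,24)],.014))
E
```

```text
tray [[0.398  0.3624 0.014 ]
 [0.4109 0.1396 0.014 ]
 [0.675  0.1493 0.014 ]
 [0.6641 0.3742 0.014 ]]
pencil [[ 0.4475  0.0206  0.0035]
 [ 0.4446 -0.1249  0.0035]]
brush [[ 0.6606 -0.0053  0.005 ]
 [ 0.6687 -0.1712  0.005 ]]
loop [[0.5309 0.3392 0.014 ]
 [0.5308 0.1831 0.014 ]]
W pencil [[ 0.4486  0.0225  0.0035]
 [ 0.4462 -0.116   0.0035]]
W brush [[ 0.6627 -0.0027  0.005 ]
 [ 0.6669 -0.1231  0.005 ]
 [ 0.6705 -0.1755  0.005 ]]
W tray [[0.4098 0.1389 0.014 ]
 [0.6813 0.152  0.014 ]]
```

Request:
{"api": "play_rows", "payload": {"targets": [[[-0.03,0.015,0.0],[0,0,-0.02],1],[[-0.06,0.03,0.03],[0,0,-0.045],1],[[-0.085,0.042,0.06],[0,0,-0.045],1],[[-0.085,0.042,0.1],[0,0,-0.045],0.6],[[-0.085,0.042,0.13],[0,0,-0.045],0.4],[[-0.085,0.042,0.15],[0,0,-0.045],0.3],[[-0.085,0.042,0.15],[0,0,-0.045],0.3],[[-0.085,0.042,0.15],[0,0,-0.045],0.3]]}}

```text
t: 0.77
ee_pos: [0.6665, -0.0849, 0.0806]
tool_rot: [-179.9, -0.0, 92.6]
force: [-0.6, 0.6, 1.1]
opening: 0.647
gripper_force: 0.0
```

Run:
```python
from h import *
import cv2
print(pose())
cv2.imwrite("pics/w1.png",snapshot("wrist")[:,:,::-1])
```

```text
(array([ 0.66645247, -0.08486772,  0.08064224]), array([[-4.50031298e-02,  9.98984527e-01, -2.15225995e-03],
       [ 9.98986690e-01,  4.50042238e-02,  4.62566809e-04],
       [ 5.58957874e-04, -2.12926209e-03, -9.99997577e-01]]))
```

View pics/w1.png

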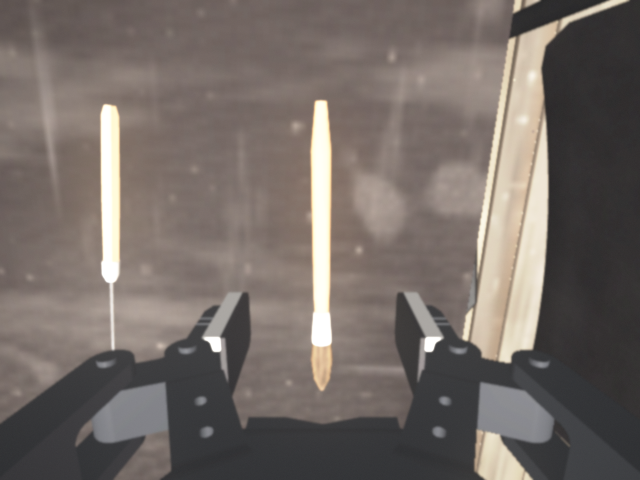

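The brush is centred and aligned in the wrist view, running (321,100)–(322,390).

Run:
```python
from h import *
print(loc("wrist",[(321,100),(321,310),(322,390)],.005))
```

```text
[[ 0.66317883 -0.00161072  0.005     ]
 [ 0.66837743 -0.12094624  0.005     ]
 [ 0.67144546 -0.17667374  0.005     ]]
```

Request:
{"api": "play_rows", "payload": {"targets": [[[0,0,0.03],[0,0,0],0.2],[[0,0,0.055],[0,0,0],0.2],[[0,0,0.07],[0,0,0],0.2],[[0,0,0.078],[0,0,0],0.2],[[0,0,0.078],[0,0,0],0.2],[[0,0,0.078],[0,0,0],-1],[[0,0,0.078],[0,0,0],-1],[[0,0,0.078],[0,0,0],-1]]}}

```text
t: 1.48
ee_pos: [0.668, -0.0852, 0.0049]
tool_rot: [179.9, 0.0, 92.6]
force: [-1.3, -0.1, -0.0]
opening: 0.181
gripper_force: 0.4
```

Request:
{"api": "play_rows", "payload": {"targets": [[[0,0,0],[0,0,0],-1],[[0,0,0],[0,0,0],-1],[[0,0,0],[0,0,0],-1],[[0,0,0],[0,0,0],-1]]}}

```text
t: 1.82
ee_pos: [0.6679, -0.0852, 0.005]
tool_rot: [179.9, 0.0, 92.6]
force: [-1.6, -0.2, 11.5]
opening: 0.103
gripper_force: 59.0
```

Request:
{"api": "play_rows", "payload": {"targets": [[[0,0,-0.03],[0,0,0],-1],[[0,0,-0.07],[0,0,0],-1],[[0.03,-0.004,-0.11],[0,0,0],-1],[[0.06,-0.008,-0.14],[0,0,0],-1],[[0.095,-0.012,-0.15],[0,0,0],-1],[[0.13,-0.016,-0.15],[0,0,0],-1],[[0.165,-0.02,-0.15],[0,0,0],-1],[[0.2,-0.024,-0.15],[0,0,0],-1]]}}

```text
t: 2.48
ee_pos: [0.6339, 0.1154, 0.1548]
tool_rot: [179.9, -0.0, 92.6]
force: [0.3, 0.9, -0.3]
opening: 0.099
gripper_force: 59.2
```

Request:
{"api": "play_rows", "payload": {"targets": [[[0.03,-0.003,0],[0,0,0],-1],[[0.06,-0.006,0],[0,0,0],-1],[[0.08,-0.008,0],[0,0,0],-1],[[0.08,-0.008,0],[0,0,0],-1],[[0.08,-0.008,0],[0,0,0],-1],[[0.08,-0.008,0],[0,0,0],-1]]}}

```text
t: 2.98
ee_pos: [0.6226, 0.1929, 0.1537]
tool_rot: [180.0, 0.0, 92.6]
force: [-0.4, -0.7, -0.3]
opening: 0.1
gripper_force: 59.2
```

Run:
```python
from h import *
import cv2
s=sense();print(s["ee_pos"],s["tool_rot"],s["opening"],s["gripper_force"])
np.savez("w2.npz",p=pose()[0],r=pose()[1])
cv2.imwrite("pics/w2.png",snapshot("wrist")[:,:,::-1])
```

```text
[0.62260141 0.19285422 0.15373993] [1.79966519e+02 1.03143373e-02 9.25859366e+01] 0.09983634462452284 59.214935302734375
```

View pics/w2.png

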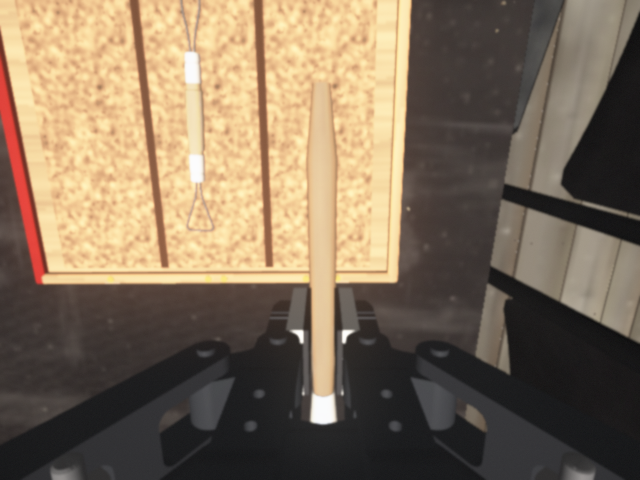

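The wrist view shows the tray's outer bottom corners at (42,283) and (397,281), with strips at (135,0)–(165,267) and (259,0)–(269,266). The brush is held level, along the image's vertical.

Run:
```python
from h import *
d=np.load("w2.npz");p=(d["p"],d["r"]);np.set_printoptions(precision=4,suppress=True)
a,b=loc("wrist",[(41,283),(397,281)],.014,p)[:,:2]; print(a,b,np.linalg.norm(b-a),np.degrees(np.arctan2(*(b-a)[::-1])))
S=loc("wrist",[(135,0),(165,267),(259,0),(269,266)],.008,p)[:,:2]; print(S)
for i in(0,2):
    e=S[i]-S[i+1]; print(np.degrees(np.arctan2(-e[0],e[1])))
th=np.degrees(np.arctan2(*(b-a)[::-1])); 
print("loop",loc("wrist",[(190,0),(200,230)],.014,p)[:,:2])
for t in (th,2.8,3.3):
    t=np.radians(t);u=np.array([np.cos(t),np.sin(t)]);v=np.array([-u[1],u[0]])
    c=(a+b)/2+.118*v; print(t,"c",c,"first",c-.08*u,"last",c+.08*u)
    print("strips in tray",[((s-c)@u,(s-c)@v) for s in S])
```

```text
[0.4112 0.1401] [0.6812 0.1537] 0.27029246412629143 2.897466481143035
[[0.4956 0.3366]
 [0.5037 0.155 ]
 [0.5754 0.3401]
 [0.5833 0.1593]]
2.557547734735364
2.5231068958400655
loop [[0.5328 0.3365]
 [0.5334 0.187 ]]
0.05057033006212015 c [0.5402 0.2648] first [0.4603 0.2607] last [0.6201 0.2688]
strips in tray [(np.float64(-0.040961841372251576), np.float64(0.07399270546656096)), (np.float64(-0.04204044270337907), np.float64(-0.10781126872814659)), (np.float64(0.03892261791671081), np.float64(0.0734903356366145)), (np.float64(0.037740165741040624), np.float64(-0.1074815366190793))]
0.048869219055841226 c [0.5404 0.2648] first [0.4605 0.2609] last [0.6203 0.2687]
strips in tray [(np.float64(-0.04128838285189078), np.float64(0.0739227470688423)), (np.float64(-0.04205771403007323), np.float64(-0.10788279889540951)), (np.float64(0.03859681543956266), np.float64(0.07355627023315593)), (np.float64(0.037722218070014045), np.float64(-0.10741735165777072))]
0.05759586531581287 c [0.5394 0.2647] first [0.4595 0.2601] last [0.6193 0.2693]
strips in tray [(np.float64(-0.03961199005154476), np.float64(0.0742757437773456)), (np.float64(-0.0419678244866116), np.float64(-0.1075161659929628)), (np.float64(0.04026696838322372), np.float64(0.07321215987728917)), (np.float64(0.03781313157996255), np.float64(-0.10774693888765789))]
```

Request:
{"api": "play_rows", "payload": {"targets": [[[0.03,0,0],[0,0,0],-1],[[0.06,0,0.02],[0,0,0],-1],[[0.078,0,0.05],[0,0,0],-1],[[0.078,0,0.08],[0,0,0],-1],[[0.078,0,0.11],[0,0,0],-1],[[0.078,0,0.127],[0,0,0],-1],[[0.078,0,0.135],[0,0,0],-1],[[0.078,0,0.139],[0,0,0],-1]]}}

```text
t: 3.7
ee_pos: [0.6188, 0.2701, 0.0132]
tool_rot: [-179.9, 0.0, 92.5]
force: [-0.2, 0.9, -0.4]
opening: 0.101
gripper_force: 59.2
```

Request:
{"api": "play_rows", "payload": {"targets": [[[0,0,0.0],[0,0,0],-1],[[0,0,0],[0,0,0],-1],[[0,0,0],[0,0,0],-1]]}}

```text
t: 3.95
ee_pos: [0.6199, 0.2712, 0.0158]
tool_rot: [179.9, -0.0, 92.6]
force: [0.2, 0.3, 0.1]
opening: 0.099
gripper_force: 59.2
```

Request:
{"api": "play_rows", "payload": {"targets": [[[0,0,0.001],[0,0,0],-1],[[0,0,0.002],[0,0,0],-1],[[0,0,0.0025],[0,0,0],-1],[[0,0,0.0025],[0,0,0],-1],[[0,0,0.0025],[0,0,0],-1],[[0,0,0.0025],[0,0,0],-1]]}}

```text
t: 4.45
ee_pos: [0.6194, 0.2713, 0.013]
tool_rot: [179.9, -0.0, 92.6]
force: [-2.8, -0.7, 12.5]
opening: 0.1
gripper_force: 60.7
```

Request:
{"api": "play_rows", "payload": {"targets": [[[0,0,0],[0,0,0],-0.7],[[0,0,0],[0,0,0],-0.5],[[0,0,0],[0,0,0],-0.4],[[0,0,0],[0,0,0],-0.4],[[0,0,0],[0,0,0],-0.4],[[0,0,0],[0,0,0],-0.4]]}}

```text
t: 4.95
ee_pos: [0.6189, 0.2712, 0.0117]
tool_rot: [-180.0, 0.0, 92.6]
force: [0.2, -0.1, -0.2]
opening: 0.304
gripper_force: 0.0
```

Request:
{"api": "play_rows", "payload": {"targets": [[[0,0,-0.01],[0,0,0],-0.4],[[0,0,-0.03],[0,0,0],-0.4],[[0,0,-0.06],[0,0,0],0],[[0,0,-0.1],[0,0,0],0.3],[[-0.03,-0.02,-0.13],[0,0,0],0.3],[[-0.06,-0.05,-0.14],[0,0,0],0.3],[[-0.09,-0.08,-0.14],[0,0,0.02],0.3],[[-0.12,-0.1,-0.14],[0,0,0.05],0.3]]}}

```text
t: 5.62
ee_pos: [0.5238, 0.1476, 0.1535]
tool_rot: [179.9, -0.0, 89.7]
force: [1.7, -0.2, -0.2]
opening: 0.649
gripper_force: 0.0
```

Request:
{"api": "play_rows", "payload": {"targets": [[[-0.035,-0.013,0],[0,0,0],0.3],[[-0.07,-0.027,0],[0,0,0],0.3],[[-0.105,-0.04,0],[0,0,0.01],0.3],[[-0.14,-0.055,0],[0,0,0.01],0.3],[[-0.175,-0.07,0.02],[0,0,0.012],0.3],[[-0.199,-0.077,0.05],[0,0,0.012],0.3],[[-0.199,-0.077,0.07],[0,0,0.012],0.3],[[-0.199,-0.077,0.07],[0,0,0.012],0.3]]}}

```text
t: 6.28
ee_pos: [0.4454, -0.0515, 0.0798]
tool_rot: [-179.8, -0.1, 88.9]
force: [-0.6, 1.4, 0.9]
opening: 0.65
gripper_force: 0.0
```

Request:
{"api": "play_rows", "payload": {"targets": [[[0,0,0],[0,0,0],0.3],[[0,0,0],[0,0,0],0.3]]}}

```text
t: 6.45
ee_pos: [0.448, -0.0502, 0.0829]
tool_rot: [179.9, 0.0, 89.1]
force: [1.0, 0.4, 0.2]
opening: 0.649
gripper_force: 0.0
```

Run:
```python
from h import *
import cv2
s=sense();print(s["ee_pos"],s["tool_rot"])
i=snapshot("wrist"); cv2.imwrite("pics/w3.png",i[:,:,::-1])
h=i.astype(int); m=(h[...,0]>110)&(h[...,1]<80)&(h[...,2]<80); m=m.astype("uint8")
n,l,st,c=cv2.connectedComponentsWithStats(m); print(st[st[:,4]>200])
```

```text
[ 0.44798043 -0.05021524  0.08291001] [1.79935141e+02 1.14183599e-02 8.90676320e+01]
[[     0      0    640    480 306238]
 [    51    207     84    123    905]]
```

View pics/w3.png

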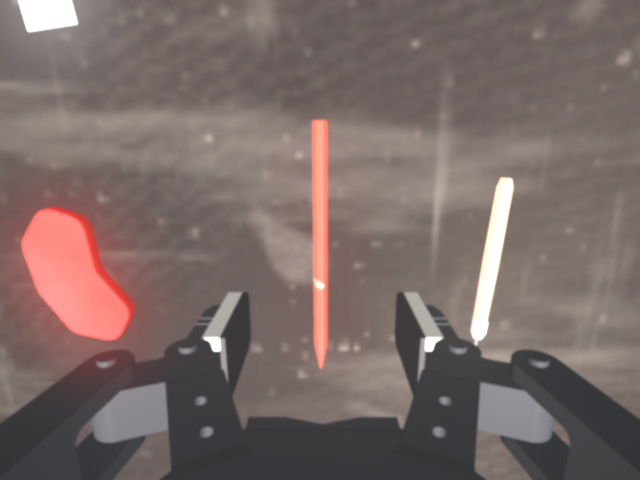

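The pencil is centred and vertical, running (320,120)–(321,368). The needle tool on the right is clear of the fingers.

Run:
```python
from h import *
a=loc("wrist",[(320,120),(321,368)],.0035);print(a,a.mean(0))
```

```text
[[ 0.44841269  0.02345094  0.0035    ]
 [ 0.44630421 -0.12745537  0.0035    ]] [ 0.44735845 -0.05200221  0.0035    ]
```

Request:
{"api": "play_rows", "payload": {"targets": [[[0,0,0.03],[0,0,0],0.2],[[0,0,0.055],[0,0,0],0.2],[[0,0,0.07],[0,0,0],0.2],[[0,0,0.077],[0,0,0],0.2],[[0,0,0.079],[0,0,0],-0.3],[[0,0,0.079],[0,0,0],-0.5],[[0,0,0.079],[0,0,0],-1],[[0,0,0.079],[0,0,0],-1]]}}

```text
t: 7.17
ee_pos: [0.4479, -0.0506, 0.0038]
tool_rot: [179.9, 0.0, 89.0]
force: [0.1, 1.4, 11.8]
opening: 0.043
gripper_force: 53.8
```

Request:
{"api": "play_rows", "payload": {"targets": [[[0,0,0],[0,0,0],-1],[[0,0,0],[0,0,0],-1],[[0,0,0],[0,0,0],-1],[[0,0,0],[0,0,0],-1],[[0,0,0],[0,0,0],-1]]}}

```text
t: 7.58
ee_pos: [0.4478, -0.0506, 0.0037]
tool_rot: [179.9, 0.0, 89.0]
force: [-0.1, 2.6, 10.8]
opening: 0.039
gripper_force: 54.2
```

Request:
{"api": "play_rows", "payload": {"targets": [[[0,0,-0.03],[0,0,0],-1],[[0,0,-0.06],[0,0,0],-1],[[0.03,0.001,-0.08],[0,0,0],-1],[[0.065,0.001,-0.08],[0,0,-0.01],-1],[[0.1,0.002,-0.08],[0,0,-0.03],-1],[[0.135,0.003,-0.08],[0,0,-0.05],-1],[[0.17,0.004,-0.08],[0,0,-0.063],-1],[[0.205,0.005,-0.08],[0,0,-0.063],-1]]}}

```text
t: 8.25
ee_pos: [0.4556, 0.156, 0.0835]
tool_rot: [179.9, -0.0, 92.7]
force: [0.6, -0.3, -1.5]
opening: 0.039
gripper_force: 50.9
```

Request:
{"api": "play_rows", "payload": {"targets": [[[0.035,-0.002,0],[0,0,0],-1],[[0.07,-0.003,0],[0,0,0],-1],[[0.1,0.004,0],[0,0,0],-1],[[0.107,0.006,0],[0,0,0],-1],[[0.107,0.006,0],[0,0,0],-1],[[0.107,0.006,0],[0,0,0],-1]]}}

```text
t: 8.75
ee_pos: [0.4565, 0.2613, 0.083]
tool_rot: [180.0, 0.0, 92.7]
force: [0.4, 0.4, -0.9]
opening: 0.044
gripper_force: 51.0
```

Run:
```python
from h import *
import cv2
s=sense();print(s["ee_pos"],s["tool_rot"],s["opening"],s["gripper_force"])
cv2.imwrite("pics/w4.png",snapshot("wrist")[:,:,::-1])
```

```text
[0.45654297 0.26126205 0.08299119] [1.79995341e+02 9.52558603e-03 9.26914403e+01] 0.04413961878186081 50.95001745969057
```

View pics/w4.png

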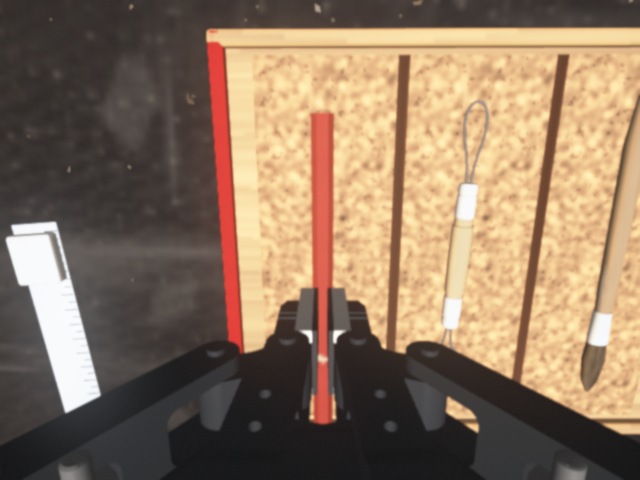

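The pencil sits over the first bay between the red rim (210,45)–(235,345) and strip 1 (405,55)–(391,345). Strip 2 runs (563,55)–(518,375), the loop tool is undisturbed, and the brush is in the last bay.

Run:
```python
from h import *
np.set_printoptions(precision=4,suppress=True)
S=loc("wrist",[(405,55),(391,345),(563,55),(518,375),(254,55)],.008)[:,:2];print(S)
for i in(0,2):
    e=S[i]-S[i+1]; print(np.degrees(np.arctan2(-e[0],e[1])))
t=np.radians(2.6);u=np.array([np.cos(t),np.sin(t)]);v=np.array([-u[1],u[0]]);c=np.array([.539,.2635])
print("tray-frame",[((s-c)@u,(s-c)@v) for s in S])
B=loc("wrist",[(594,387),(600,313),(637,105)],.0135)[:,:2]
print("brush",[((s-c)@u,(s-c)@v) for s in B])
```

```text
[[0.4932 0.367 ]
 [0.5011 0.2043]
 [0.5724 0.3706]
 [0.5824 0.187 ]
 [0.4175 0.3636]]
2.772319503656407
3.1159975952974572
tray-frame [(np.float64(-0.041015786684539986), np.float64(0.10546840877468203)), (np.float64(-0.04052591993706277), np.float64(-0.05741049891024364)), (np.float64(0.03820456945954053), np.float64(0.10543614566193235)), (np.float64(0.03985988829861029), np.float64(-0.07836358516719334)), (np.float64(-0.11680133426996399), np.float64(0.10549927303464697))]
brush [(np.float64(0.08458891577852141), np.float64(-0.08304652293257342)), (np.float64(0.078976942811983), np.float64(-0.033300050278672375)), (np.float64(0.0761884123416001), np.float64(0.08133534856995059))]
```

Request:
{"api": "play_rows", "payload": {"targets": [[[0,0.001,0.025],[0,0,0],-1],[[0,0.002,0.05],[0,0,0],-1],[[0,0.002,0.063],[0,0,0],-1],[[0,0.002,0.068],[0,0,0],-1],[[0,0.002,0.07],[0,0,0],-1],[[0,0.002,0.0715],[0,0,0],-1],[[0,0.002,0.0715],[0,0,0],-1],[[0,0.002,0.0715],[0,0,0],-1]]}}

```text
t: 9.47
ee_pos: [0.4592, 0.2614, 0.0122]
tool_rot: [179.9, -0.0, 92.6]
force: [0.5, 0.3, -0.2]
opening: 0.038
gripper_force: 51.0
```

Request:
{"api": "play_rows", "payload": {"targets": [[[0,0,0],[0,0,0],-0.85],[[0,0,0],[0,0,0],-0.7],[[0,0,0],[0,0,0],-0.6],[[0,0,0],[0,0,0],-0.5],[[0,0,0],[0,0,0],-0.5],[[0,0,0],[0,0,0],-0.5]]}}

```text
t: 9.97
ee_pos: [0.4587, 0.2616, 0.0113]
tool_rot: [-180.0, -0.0, 92.6]
force: [0.1, -0.6, -0.7]
opening: 0.252
gripper_force: 0.0
```

Request:
{"api": "play_rows", "payload": {"targets": [[[0,0,-0.01],[0,0,0],-0.5],[[0,0,-0.03],[0,0,0],-0.4],[[0,0,-0.06],[0,0,0],-0.4],[[0,0,-0.1],[0,0,0],-0.4],[[-0.02,0.02,-0.13],[0,0,0],0],[[-0.04,0.04,-0.16],[0,0,0],0],[[-0.06,0.07,-0.19],[0,0,0],0],[[-0.08,0.085,-0.2],[0,0,0],0]]}}

```text
t: 10.63
ee_pos: [0.5499, 0.1853, 0.216]
tool_rot: [179.7, -0.1, 92.7]
force: [-0.3, 1.0, 0.2]
opening: 0.497
gripper_force: 0.0
```

Request:
{"api": "play_rows", "payload": {"targets": [[[0,0,-0.02],[0,0,0],0],[[0,0,-0.02],[0,0,0],0],[[0,0,-0.02],[0,0,0],0]]}}

```text
t: 10.88
ee_pos: [0.5476, 0.1853, 0.2327]
tool_rot: [179.9, -0.0, 92.6]
force: [-0.6, -0.2, 0.2]
opening: 0.502
gripper_force: 0.0
```

Run:
```python
from h import *
import cv2
cv2.imwrite("pics/w5.png",snapshot("wrist")[:,:,::-1])
cv2.imwrite("pics/s5.png",cv2.resize(snapshot("side")[:,:,::-1],None,fx=1,fy=1))
```

```text
(no output)
```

View pics/w5.png

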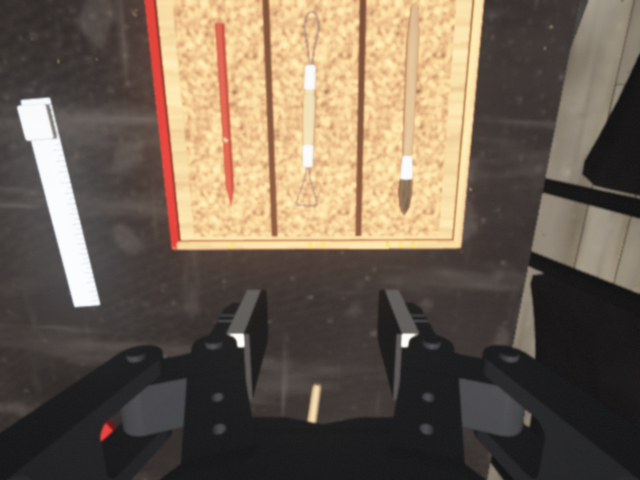

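View pics/s5.png

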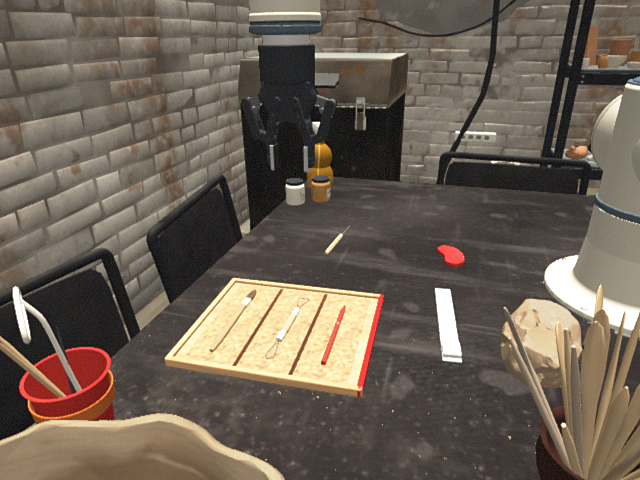

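The pencil (219,25)–(231,204), loop tool and brush (414,8)–(404,213) each lie flat and centred along their bays. The gripper is clear.

```bash
python3 -c "
from rig import *
print(hand_in())"
```

```text
the job is handed in; nothing more can be done
None
```

The job is handed in: the red pencil is in the first bay and the glaze brush in the last, both flat, centred lengthwise and released. The loop tool is still in the middle bay; total time was about 11 s.

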